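Set the adjuster of a stage-insert carrier

ROBOT

A 6-joint arm with a two-finger parallel gripper is mounted at the origin on a cart in front of the work surface, level with it; the furniture and walls round the work are solid. World frame = base frame: x ahead of the robot, y to its left, z up, the work surface at z = 0. Lengths are in m, angles in rad, forces in N, time in s.
With the tool pointing down it reaches from about 0.275 to 0.75 m from the base axis. Payload 10.2 kg.
Tool frame: the origin (TCP) lies at the very end of the fingers, on their centre line; the grasp point (between the pads) lies 19 mm behind it; z points along the fingers, y is the line along which they close (so a half turn about z gives the same grasp; the last joint's range is limited). The gripper opens to 85 mm and grips with 20 to 120 N. Pads are 22 mm wide; open, the fingers measure 114 mm over their backs; the gripper's body (76 mm by 85 mm) begins 54 mm behind the grasp point. The pads swing forward as they close: fully open they stand 13 mm farther back than shut.
Start: joints at [-1.523, 0.313, 1.498, -0, 1.331, -0.223], TCP at [0.14, -0.506, 0.231] pointing down, gripper open.
Joint ranges: [-2.94, 2.94], [-0.97, 2.17], [0.19, 2.56], [-1.23, 4.37], [0.02, 3.11], [-2.88, 2.88]. Speed limits (rad/s): [2.39, 2.39, 3.01, 3.14, 3.14, 3.14].

INTERFACE

Orientations are given as a unit quaternion [w, x, y, z].
In Python, from cell import * gives the robot as it stands. Calls block until the motion is done:
- move_pose(position, orientation): joint-space move of the TCP to a pose.
- move_l(position, rot=None, max_speed=0.15): straight line of the TCP; rot=None keeps the orientation; max_speed is the mean speed in m/s.
- move_joints(angles): joint-space move.
- command_gripper(opening, newtons=None): finger opening in m; newtons is the grip in N (None keeps the last); returns when the fingers have stopped.
- wait(seconds).
- ik(position, orientation): joint angles nearest the present ones, or None.
- get_obs(): the state.
- capture(name): name is "scene" or "top" or "wrist"; returns a dict with "image" (420x560x3 uint8, red, green, blue), "depth" (420x560 float32, m along the optical axis (not along the pixel's ray), 0 where there is no reading), "mtx" (3x3 intrinsics, pixels), "rvec" (rotation vector, rad) and "tvec" (3), from world to camera coordinates, as OpenCV has them. Camera axes: x right, y down, z forward; pixel columns grow to the right and rows downward; lengths in m; the calibration is good to about 2 mm. A picture is of the moment at which its call begins.
A pose or a line that the arm cannot do raises Unreachable and nothing moves.
- finish_job(): hands the job in; it is judged then, once.
Trained networks look in a picture, given as the dict that the camera call returned (one of the last four; its "shot" number tells which), for a name from the list of things; names that differ only in an ending like _2 or _b are one class to them, and where a whole thing is asked for, a point or a joint stands for the part that bears it (a point fixed in the world has none). Each returns a list of dicts, best first, with "confidence" (0 to 1); they miss things now and then, are a little off and sometimes report something else, mostly with a low value. They report only what shows in the picture. A call takes as long as a camera call.
- recognise(label, picture): "bbox" ([left, top, right, bottom] as shares, 0 to 1, of the picture: columns of its width, rows of its height, round what is visible of it).
- tip_of(label, picture): "at" ([column, row] as shares, 0 to 1, of the picture: columns of its width, rows of its height: a listed point, or the origin of a listed thing).
The state is a dict: "clock": time; "joints": joint angles; "dq": joint speeds; "tau": joint torques, N m; "tcp_pos": TCP position; "eef_rot": TCP orientation; "contact_force": force on the tool from outside, world axes, zero at the start; "moment": the same for the moment, N m; "gripper_width": finger opening in m; "grasp_force": force on a finger pad.
Only numpy, scipy, OpenCV 4.12 (cv2) and the standard library are available. Lean on these libraries where they do the work, as an engineer would, in place of code of your own. Each camera call takes 0.05 s, during which the arm holds its last target. There are 200 camera calls.

TASK

On the flat carrier plate that holds the microscope stage insert, take the adjuster screw, the one with the straight bar head, and turn it clockwise until it bottoms. Then back it off by an eighth of a turn and let go. Leave the round knurled clamp knob at the other end of the plate as it is.

Things in the scene. Friction and masses are not known exactly. Their poses are not given: they have to be found in the camera images.
- adjuster (a joint): turn of the adjuster screw about its upright axis, in rad: 0 = bottomed on its hard stop, growing as it is backed off counter-clockwise as seen from above; an eighth of a turn is 0.785. It starts 0.5 to 1.1 rad off the stop. It turns stiffly (about 0.06 Nm of friction), stays where it is left and does not rise noticeably as it turns.
- adjuster_grip (a point): point on the axis of the adjuster screw at the height to grip, z about 0.062; turns with the screw. The head is a plain steel upright bar 44 mm long along this point's x axis, 12 mm thick along its y axis and 34 mm tall; it reaches 10 mm above this point and 24 mm below it. Grip it across its 12 mm thickness from above. Under the bar are a 20 mm round neck 5 mm high, a 24 mm round neck 10 mm high and then the boss.
- adjuster_base: dark steel round boss, 58 mm across and 12 mm high with a 24 mm neck up to 22 mm, fixed on one end (left or right) of an aluminium carrier plate 120 x 260 x 12 mm, 95 mm from the plate's middle; the plate lies on the bench and cannot move. Origin: centre of the boss's underside, 12 mm above the bench, on the screw's axis. Its x axis is the direction along which the bar lies when the screw is bottomed. White ticks every 45 degrees on the rim, one of them on the x axis.
- clamp_mark (a point): point on the rim, at the top, of the round knurled clamp knob (34 mm across, 26 mm tall, top 65 mm above the bench) on a like boss at the other end of the plate, 190 mm from the adjuster; the point is 17 mm from that knob's axis. It turns as easily as the adjuster and must stay as it is.

How it is judged:
On the way:
1. the adjuster is bottomed: within 5 degrees of its stop (value of joint adjuster below 0.09 rad), for 0.2 s.
At the end, for the whole second after the job is handed in: after having been bottomed, the adjuster rests backed off from its stop by 45 degrees, give or take 12 degrees (0.575 to 0.995 rad) (value of joint adjuster between 0.575 and 0.995 rad and velocity of joint adjuster between -0.05 and 0.05 rad/s); the robot touches nothing.
It fails at once if the round clamp knob is turned (its rim moves by more than 6 mm, about 20 degrees) (distance of clamp_mark from where it was at the start of the episode above 0.006 m).
It also fails if it takes over 35 s, if anything falls off the work surface, if the arm or the gripper's body presses on something with over 40 N, if the wrist force passes 120 N, or if a joint passes its speed limit or range.

## Working session

There is one attempt and no reset: what is moved stays moved. The work goes in short steps, each a Python script; the robot and the scene stay as the last script left them, time stands still between calls to the robot, and variables do not carry over. Pictures are saved under pics/ and viewed, at most 10 in all, crops included, and the job is handed in when it is done.

```bash
mkdir -p pics; ls
cat > h.py <<'E'
from cell import *
import numpy as np, cv2
def world(p,c,r,z=None):
    """pixel -> world; on plane z if given else by depth"""
    R=cv2.Rodrigues(np.array(p["rvec"],float))[0];t=np.array(p["tvec"],float).ravel()
    ray=np.linalg.inv(p["mtx"])@[c,r,1.];o=-R.T@t;d=R.T@ray
    s=(z-o[2])/d[2] if z is not None else p["depth"][int(r),int(c)]
    return o+s*d
def save(p,n,crop=None,k=1):
    im=p["image"][:,:,::-1]
    if crop: im=im[crop[1]:crop[3],crop[0]:crop[2]]
    cv2.imwrite("pics/"+n,cv2.resize(im,None,fx=k,fy=k,interpolation=cv2.INTER_CUBIC))
E
python3 - <<'E'
from h import *
for cam in("top","scene"):
    p=capture(cam);save(p,cam+"0.png")
    for n,z in(("adjuster_grip",.062),("adjuster_base",.012),("clamp_mark",.065)):
        for d in tip_of(n,p)[:2]:
            c,r=d["at"][0]*560,d["at"][1]*420
            print(cam,n,round(d["confidence"],2),round(c),round(r),world(p,c,r,z).round(4))
    print([ (round(d["confidence"],2),(np.array(d["bbox"])*[560,420,560,420]).round()) for d in recognise("adjuster",p)[:2]])
print(get_obs())
E
```

```text
pics
top adjuster_grip 0.42 277 222 [0.4949 0.073  0.062 ]
top adjuster_base 0.86 277 225 [0.4918 0.075  0.012 ]
top clamp_mark 0.64 362 209 [ 0.5234 -0.1074  0.065 ]
[(0.63, array([268., 215., 279., 229.]))]
scene adjuster_grip 0.59 274 225 [0.503  0.0734 0.062 ]
scene adjuster_base 0.92 273 244 [0.5042 0.0733 0.012 ]
scene clamp_mark 0.65 318 185 [ 0.5039 -0.0953  0.065 ]
[(0.64, array([263., 220., 290., 241.]))]
{'clock': 0.5, 'joints': array([-1.52338971e+00,  3.12914515e-01,  1.49777111e+00, -2.63200359e-05,
        1.33102724e+00, -2.23433900e-01]), 'dq': array([-2.00060233e-03, -4.77601233e-04, -6.76831143e-04,  4.92948063e-04,
       -1.55620089e-03,  9.42528950e-06]), 'tau': array([-4.90497732e-04, -4.11920035e+01, -2.59768009e+01, -1.43107000e-04,
        7.07238360e-04,  4.98395889e-05]), 'tcp_pos': array([ 0.14042252, -0.50584212,  0.23125995]), 'eef_rot': array([-6.09992761e-05,  9.90844257e-01,  1.35009829e-01, -7.45035764e-06]), 'contact_force': array([-0.42860199,  0.43444211, -0.49765911]), 'moment': array([ 0.00881349, -0.03915519, -0.02983534]), 'grasp_force': 0.0, 'gripper_width': 0.08544586322614418}
```

View pics/top0.png

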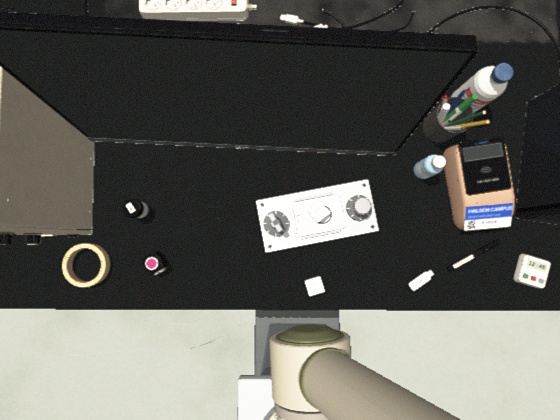

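View pics/scene0.png

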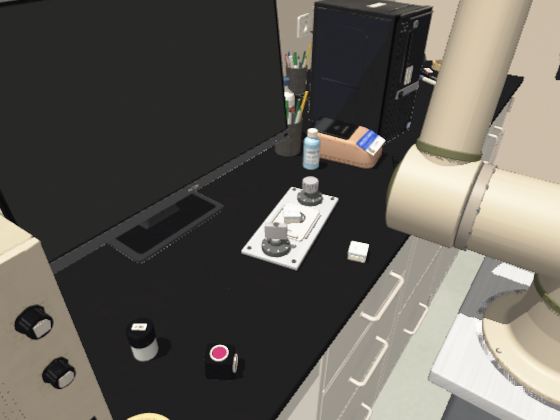

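The top view shows the plate at columns 257–378. The adjuster with its bar is on the left at about (277,222), and the clamp knob is on the right at (360,206). The scene view agrees, with the bar at (275,230), and there is a monitor behind the plate. Next I'll look from above with the wrist camera.

Run:
```python
from h import *
o=get_obs(); 
move_l(o["tcp_pos"]+[0,0,.06],max_speed=.2)
move_pose([.46,.073,.26],[0,1,0,0])
p=capture("wrist");save(p,"w0.png")
for n,z in(("adjuster_grip",.062),("adjuster_base",.012),("clamp_mark",.065)):
    for d in tip_of(n,p)[:2]:
        c,r=d["at"][0]*560,d["at"][1]*420
        print(n,round(d["confidence"],2),round(c),round(r),world(p,c,r,z).round(4))
# bar top by depth
rr,cc=np.mgrid[0:420,0:560]
R=cv2.Rodrigues(np.array(p["rvec"],float))[0];t=np.array(p["tvec"],float).ravel()
D=p["depth"];X=np.linalg.inv(p["mtx"])@np.stack([cc.ravel(),rr.ravel(),np.ones(cc.size)])*D.ravel()
W=(R.T@(X-t[:,None])).T
m=(D.ravel()>0)&(W[:,2]>.066)&(W[:,2]<.078)&(np.hypot(W[:,0]-.497,W[:,1]-.073)<.04)
q=W[m][:,:2].astype(np.float32);print(len(q),q.mean(0),W[m][:,2].mean(),cv2.minAreaRect(q))
print("cam",-R.T@t,get_obs()["clock"],get_obs()["joints"])
```

```text
adjuster_grip 0.65 274 158 [0.4935 0.0759 0.062 ]
adjuster_base 0.69 274 151 [0.4982 0.0759 0.012 ]
clamp_mark 0.56 439 139 [ 0.5153 -0.1068  0.065 ]
430 [0.4971153  0.07681124] 0.07258018365136083 ((0.4965105652809143, 0.07672677934169769), (0.04366802051663399, 0.012052514590322971), 31.269027709960938)
cam [0.52690768 0.07200115 0.40360057] 3.5083 [-9.57468817e-02  1.59890895e-01  1.61651900e+00 -4.07826446e-05
  1.36524952e+00  1.47571129e+00]
```

View pics/w0.png

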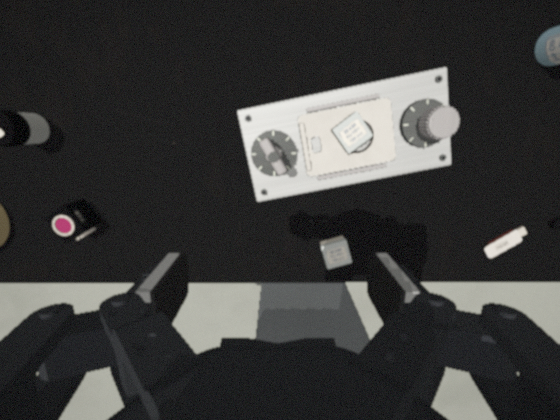

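The wrist view shows the bar at about (275,155), running from upper left to lower right. Depth puts its centre at (0.4965, 0.0767), lying along 31°, and the 44x12 mm size matches. I'll grip it there.

```bash
cat >> h.py <<'E'
def q(a): return [0,np.cos(a/2),np.sin(a/2),0]
def yaw():
    e=get_obs()["eef_rot"]; a=2*np.arctan2(e[2],e[1]); return (a+np.pi)%(2*np.pi)-np.pi
E
python3 - <<'E'
from h import *
a=np.radians(31.3);P=[.4965,.0767]
command_gripper(.045,30)
move_pose(P+[.13],q(a))
move_l(P+[.044],max_speed=.1)
o=get_obs();print(o["contact_force"].round(2),o["moment"].round(3),o["tcp_pos"].round(4),o["joints"].round(3))
command_gripper(0,40); wait(.2)
o=get_obs();print(o["contact_force"].round(2),o["moment"].round(3),o["gripper_width"],o["grasp_force"],o["tcp_pos"].round(4),yaw(),o["clock"])
E
```

```text
[-0.39  0.38  1.17] [0.006 0.017 0.047] [0.4969 0.0767 0.0447] [-0.08   0.5    1.773  0.     0.868  0.944]
[-4.86  9.29  7.19] [ 1.259  0.66  -0.077] 0.011418419583482192 41.10307574272156 [0.496  0.0779 0.0446] 0.546085003924587 6.1833
```

Run:
```python
from h import *
P=[.4956,.0779,.044];a=np.radians(31.3)
move_l(P,q(a),max_speed=.05)
for i in range(26):
    a-=.05
    move_l(P,q(a))
    o=get_obs();mz=o["moment"][2];print(round(a,3),round(yaw(),3),o["moment"].round(3),o["contact_force"].round(1),round(o["gripper_width"],4),round(o["clock"],2))
    if abs(mz)>.6: break
```

```text
0.496 0.496 [ 0.085  0.19  -0.075] [-1.6  0.5  6.9] 0.0112 6.68
0.446 0.446 [ 0.005  0.157 -0.04 ] [-1.4  0.4  6.2] 0.0109 6.93
0.396 0.396 [-0.082  0.167 -0.016] [-1.2 -0.1  6.1] 0.0109 7.18
0.346 0.346 [-0.136  0.186 -0.013] [-1.8  0.5  6.2] 0.0113 7.43
0.296 0.296 [-0.224  0.152 -0.042] [-2.2 -0.2  6.4] 0.0117 7.68
0.246 0.246 [-0.293  0.156 -0.086] [-0.4 -0.8  6.7] 0.0116 7.93
0.196 0.196 [-0.273  0.193 -0.05 ] [-1.8 -0.4  6.1] 0.0113 8.18
0.146 0.146 [-0.348  0.192 -0.077] [-0.6 -1.8  6. ] 0.0115 8.43
0.096 0.096 [-0.435  0.12  -0.028] [-1.8 -2.1  6.1] 0.0113 8.68
0.046 0.046 [-0.467  0.24  -0.029] [-1.3 -2.8  6.3] 0.0114 8.93
-0.004 -0.002 [-0.355  0.243  0.877] [-1.2 -2.4  6.8] 0.011 9.18
```

Pure torque jumped to 0.88 Nm at yaw of about 0 with no change in side force, so this is the stop, about 0.53 rad from the start. I'll press briefly, back off to 45°, release and check.

Run:
```python
from h import *
P=[.4956,.0779,.044];a=-.02
def rep(): o=get_obs();print(round(yaw(),3),o["moment"].round(3),o["contact_force"].round(1),round(o["gripper_width"],4),round(o["clock"],2))
move_l(P,q(a)); rep(); wait(.4); rep()
for b in(.005,.03,.06,.3,.55,.81,.8): move_l(P,q(b)); rep()
command_gripper(.045); rep()
move_l(P[:2]+[.15],max_speed=.12)
move_pose([.44,.0779,.26],q(0))
p=capture("wrist")
rr,cc=np.mgrid[0:420,0:560]
R=cv2.Rodrigues(np.array(p["rvec"],float))[0];t=np.array(p["tvec"],float).ravel()
D=p["depth"];X=np.linalg.inv(p["mtx"])@np.stack([cc.ravel(),rr.ravel(),np.ones(cc.size)])*D.ravel()
W=(R.T@(X-t[:,None])).T
m=(D.ravel()>0)&(W[:,2]>.066)&(W[:,2]<.078)&(np.hypot(W[:,0]-.497,W[:,1]-.073)<.04)
print(m.sum(),cv2.minAreaRect(W[m][:,:2].astype(np.float32)),get_obs()["clock"])
c,r=[d["at"][0]*560 for d in tip_of("adjuster_base",p)][:1]+[d["at"][1]*420 for d in tip_of("adjuster_base",p)][:1]
c,r=int(c),int(r);print(c,r);save(p,"w1.png",(c-45,r-40,c+45,r+40),7)
```

```text
-0.017 [-0.394  0.276  1.221] [-1.7 -1.2  6.9] 0.0112 9.43
-0.017 [-0.37   0.276  1.211] [-1.6 -2.   7.3] 0.0116 9.83
0.007 [-0.456  0.249  0.701] [-1.6 -1.8  6.9] 0.0115 10.08
0.03 [-0.503  0.165  0.119] [-1.1 -2.   5.6] 0.0114 10.33
0.06 [-0.427  0.203  0.059] [-1.3 -2.7  5.6] 0.011 10.58
0.3 [-0.135  0.192  0.055] [-1.9 -0.5  6.7] 0.0114 10.97
0.55 [0.111 0.221 0.028] [-1.8  1.5  7.1] 0.0111 11.38
0.81 [0.45  0.272 0.096] [-3.   2.9  8.5] 0.0116 11.78
0.8 [ 0.379  0.29  -0.064] [-2.7  3.1  7.3] 0.0113 12.03
0.8 [ 0.012  0.021 -0.015] [0.2 1.3 0. ] 0.0449 12.46
453 ((0.4964538812637329, 0.07704739272594452), (0.043252840638160706, 0.011523138731718063), 45.7328987121582) 14.3167
280 133
```

View pics/w1.png

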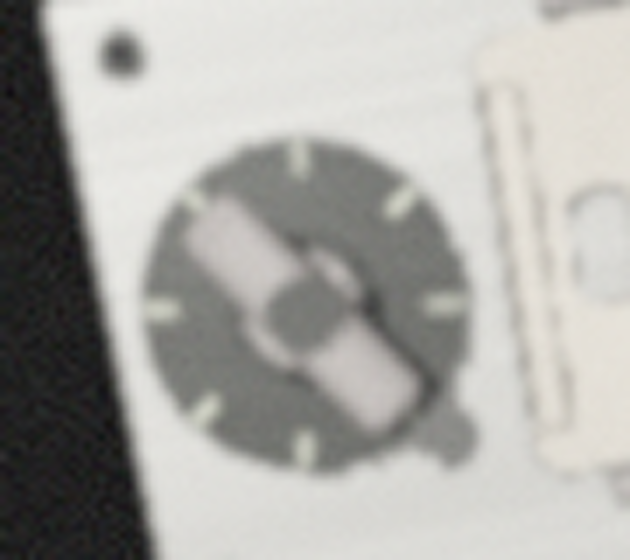

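In the crop, the bar points at the upper-left tick (195,200) and the ticks lie at about 0°/45°/90° in world axes. Depth gives the bar at 45.7°, against a stop at about 1°, so it is backed off about 45°. The gripper is clear.

```bash
python3 -c "
from cell import *
print(finish_job())"
```

```text
the job is handed in; nothing more can be done
None
```

I turned the adjuster clockwise onto its hard stop, backed it off about 45° (45.7° in the last picture against a stop at about 1°) and released it. The gripper is clear, I didn't go near the clamp knob, and the job is handed in; no verdict came back.

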